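Orange mallet from the hanging rack into the caddy's holster

ROBOT

A 6-joint arm with a two-finger parallel gripper is mounted at the origin on the work surface. World frame = base frame: x ahead of the robot, y to its left, z up, the work surface at z = 0. Lengths are in mm, angles in rad, forces in N, time in s.
With the tool pointing down it reaches from about 400 to 925 mm from the base axis. Payload 12.5 kg.
Tool frame: the origin (TCP) lies between the finger pads; the fingertips stand env.tip_extent ahead of it and the grasp point (between the pads) lies 11 mm behind it (env.tip_extent is the distance from the TCP to the fingertips, in mm); z points along the fingers, y is the line along which they close (so a half turn about z gives the same grasp; the last joint's range is limited). The gripper opens to 95 mm and grips with 3 to 60 N. Pads are 20 mm wide; open, the fingers measure 119 mm over their backs; the gripper's body (75 mm by 180 mm) begins 59 mm behind the grasp point.
Start: joints at [1.236, 0.491, 1.559, -0, 1.092, -0.106], TCP at [141.738, 608.737, 186.061] pointing down, gripper open.
Joint ranges: [-3.1, 3.1], [-0.84, 2.19], [0.05, 2.79], [-1.13, 4.28], [0.06, 2.93], [-2.69, 2.69]. Speed limits (rad/s): [2.22, 2.22, 2.79, 3.14, 3.14, 3.14].

INTERFACE

Orientations are given as [roll, pitch, yaw] about the fixed x, y, z axes, in that order (R = Rz(yaw) Ry(pitch) Rx(roll)).
In Python, from cell import env gives the robot as it stands.
- The arm moves only by the tool carry_out, never from a script. Its argument "motion" is a list of rows, each a list of 5 numbers: the shift along the tool's x, y, z in mm, then the turn about the tool's z in degrees, then the closure, from 0 (fully open) to 1 (shut). A call has 1 to 12 rows; each row shifts and turns the commanded pose from where the row before left it, along the tool's axes as they then stand; what a row does not reach is not made up. A row lasts 1/10 s, in which the tool goes at most 50 mm and 8.59 degrees, less where a joint would pass 70% of its speed; a pose out of reach is approached as far as the arm can. A call with a gripper value outside its range is refused whole. The fingers move at their own pace and stop on an object; the grip force is fixed at half the most. Time passes only in rows, so rows that do not move let the fingers close. It gives the time, the measured TCP pose, the force, the opening and the grip force at its end, in the units of the state.
- env.state(): the state, without advancing time (a new reading comes with each control period).
- env.read_camera(name): name is "scene" or "top" or "wrist"; returns a dict with "color" (420x560x3 uint8, red, green, blue), "K" (3x3 intrinsics, pixels), "R" (3x3) and "t" (3): a world point X has camera coordinates R X + t; the wrist camera has in their place "hand_eye" (4x4, takes a point from camera to tool coordinates, whose origin is the TCP and whose axes are the flange's). Camera axes: x right, y down, z forward; pixel columns grow to the right and rows downward; lengths in mm; the calibration is good to about 2 mm. A picture is of the moment at which its call begins: read the wrist's pose just before it. There is no depth.
- env.job_done(): hands the job in; it is judged then, once.
The state is a dict: "t": time; "joints": joint angles; "qvel": joint speeds; "tau": joint torques, N m; "eef_pos": TCP position; "tcp_rot": TCP orientation; "ft_force": force on the tool from outside, world axes, zero at the start; "moment": the same for the moment, N m; "opening": opening from 0.0 (shut) to 1.0 (fully open); "grip_force": force on a finger pad.
Only numpy, scipy, OpenCV 4.12 (cv2) and the standard library are available. Lean on these libraries where they do the work, as an engineer would, in place of code of your own. Each camera call takes 0.05 s, during which the arm holds its last target. There are 200 camera calls.

TASK

Pack the tool caddy: lift the orange-headed mallet up and off its fork on the hanging rack, and lower it handle-first into the round grey holster of the wooden caddy until its head rests on the holster's rim, letting go only once it is down. Leave the other two mallets hanging where they are, and do not disturb the radio or the red tin.

Things in the scene. Friction and masses are not known exactly. Their poses are not given: they have to be found in the camera images.
- mallet_orange: Mallet, 0.2-0.4 kg, all-orange block head, pale wooden handle; hangs upright, head on top, in one of the rack's three forks (varies). Origin: on the handle's axis at the head's underside (140 mm up while it hangs); z up. Head z 0 to 50 mm, 45 mm thick in x (flat sides to grip), 84 mm long in y (64 mm block, a round 42 mm face 10 mm thick on each end). Handle 25 mm diameter, down to z = -110 mm.
- orange_handle_end (a point): Centre of the lower end of the orange mallet's handle, 110 mm below the head's underside.
- mallet_black: Same size and shape as the orange mallet, but with a black rubber head; hangs in another fork of the rack. Origin and axes as for the orange mallet. Leave it hanging.
- mallet_wood: Same size and shape as the orange mallet, but with a plain wooden head; hangs in another fork of the rack. Origin and axes as for the orange mallet. Leave it hanging.
- rack: Fixed rack: green rail, 400 mm along y, 16 mm thick, top at 144 mm, on two wooden posts as high at y = +-190 mm with feet out to x = -80. Origin: on the bench under the rail's middle; z up; -x is the open side, roughly towards the robot. Three forks at y = -120, 0, +120 mm reach out to -x; a mallet's axis hangs at x = -60 mm, its x and y along the rack's.
- fork_middle (a point): Point of the middle fork where a mallet's origin hangs. Each fork: two level steel prongs 8 mm thick, tops 140 mm above the bench, 36 mm free between them for the handle, ending 103 mm out from the rail in tips turned up to 12 mm above the prong tops. The head lies across the prongs. Lift it over 12 mm to clear the tips, then take it out to -x by 65 mm or more (or straight up).
- caddy: Fixed wooden caddy, an open box 110 mm (x) by 180 mm (y), 50 mm high, an upright grey round holster tube in its middle and four tool handles, at most 85 mm high, at its ends (55 to 62 mm from the middle along y). Origin: on the bench under the holster's axis; z up. May be on the robot's left or right.
- holster_mouth (a point): Centre of the holster's open top, on its axis, 125 mm above the bench. Tube 52 mm outside, 40 mm inside diameter, inner floor 114 mm below the mouth, so a mallet's head comes to rest on the rim, its origin level with this point. z up.
- radio: Silver table radio, 65 mm (x) by 180 mm (y) by 119 mm high, 1.4 kg, loose; on the other side of the robot from the caddy. Origin: centre of its underside. Leave it alone.
- tin: Red tin, 72 mm in diameter, 95 mm high, 0.5 kg, loose, standing to the left of the rack. Origin: centre of its underside. Leave it alone.

How it is judged:
By the outcome, as a careful person would: the job done as asked, in the order asked, and still so for the second after the job is handed in, with the robot touching nothing.
It also fails if it takes over 43 s, if anything falls off the work surface, if the arm or the gripper's body presses on something with over 40 N, if the wrist force passes 120 N, or if a joint passes its speed limit or range.

## Working session

There is one attempt and no reset: what is moved stays moved. The work goes in short steps, Python scripts to look and compute and a tool call to move; the robot and the scene stay as the last step left them, time stands still between calls to the robot, and variables do not carry over. Pictures are saved under pics/ and viewed, at most 10 in all, crops included, and the job is handed in when it is done.

Besides the shell and the picture viewer there is one more tool, called as name(argument=value, ...) on one line, values as JSON. carry_out: Moves the arm, as the interface text tells. Its arguments: {"type":"object","properties":{"motion":{"type":"array"}},"required":["motion"]}

```bash
mkdir -p pics
python3 - <<'E'
from cell import env
import cv2
s=env.state();print(s,env.tip_extent)
for n in("scene","top"):
    c=env.read_camera(n);cv2.imwrite(f"pics/{n}0.png",c["color"][...,::-1]);print(n,c["K"].tolist(),c["R"].tolist(),c["t"].tolist())
print(env.read_camera("wrist")["hand_eye"])
E
```

```text
{'t': 0.0, 'joints': array([ 1.23639800e+00,  4.91571376e-01,  1.55945466e+00, -2.46025282e-05,
        1.09169260e+00, -1.05599184e-01]), 'qvel': array([-0.00064801, -0.00111997,  0.0003717 ,  0.00203055,  0.00218172,
       -0.00183858]), 'tau': array([ 1.09577456e-05, -6.12644291e+01, -2.58168054e+01,  6.92742504e-02,
        4.83084284e-02, -6.82182963e-05]), 'eef_pos': array([141.64740758, 608.45267618, 185.45263074]), 'tcp_rot': array([-3.14047065e+00, -9.69833969e-05,  2.91280481e+00]), 'ft_force': array([-0.17045318, -0.00977606,  0.31799232]), 'moment': array([0.0395276 , 0.01707763, 0.00118775]), 'grip_force': 0.0, 'opening': 1.0025925168693957} 8.0
scene [[491.44460000806106, 0.0, 282.25833858507576], [0.0, 491.44460000806106, 200.3906188105792], [0.0, 0.0, 1.0]] [[-0.17090110089889782, 0.9852881776822525, -0.00014363540886556052], [0.7582636307669187, 0.13142994301109384, -0.638562789658363], [-0.6291494893645824, -0.10923999725231864, -0.7695697129127411]] [95.660267990489, -351.16547834044115, 1701.9406077892797]
top [[504.23297307233906, 0.0, 274.2227246218566], [0.0, 504.23297307233906, 214.51474664342456], [0.0, 0.0, 1.0]] [[0.0005526376031554428, -0.9998087882962814, 0.019546903519519453], [-0.9915350107015274, -0.003085794905033449, -0.12980292917698888], [0.129838427073043, -0.019309705210745532, -0.9913471229291343]] [-5.8464640180987635, 568.7410857717515, 1324.6722046203868]
[[-4.66936519e-04 -9.69623685e-01 -2.44601087e-01  6.80818894e+01]
 [ 9.99999612e-01 -2.69901627e-04 -8.39053211e-04  1.24325532e-01]
 [ 7.47547635e-04 -2.44601384e-01  9.69623434e-01 -1.98580120e+02]
 [ 0.00000000e+00  0.00000000e+00  0.00000000e+00  1.00000000e+00]]
```

View pics/scene0.png

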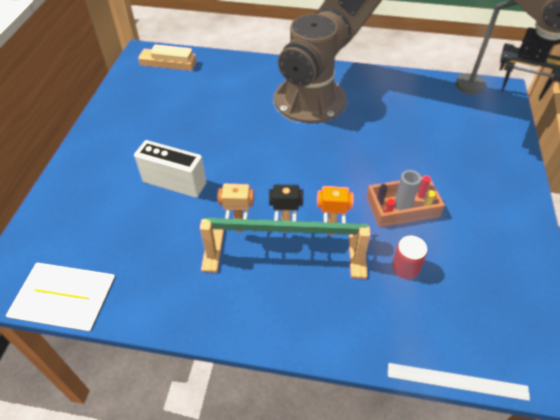

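View pics/top0.png

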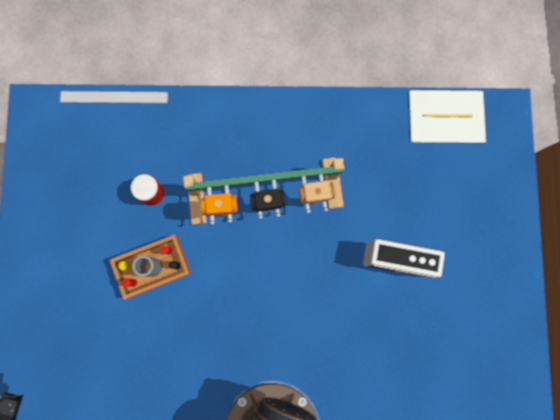

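The scene picture shows the orange mallet at about (335,200), black in the middle, wood on the far side, holster mouth near (411,177). In the top view orange is at (220,204), holster at about (145,266) and tin at (145,188). I'll enlarge these areas next.

Run:
```python
import cv2
a=cv2.imread("pics/top0.png")[150:310,100:350];cv2.imwrite("pics/topc.png",cv2.resize(a,(800,512),interpolation=cv2.INTER_CUBIC))
a=cv2.imread("pics/scene0.png")[150:290,200:450];cv2.imwrite("pics/scenec.png",cv2.resize(a,(800,448),interpolation=cv2.INTER_CUBIC))
```

```text
(no output)
```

View pics/topc.png

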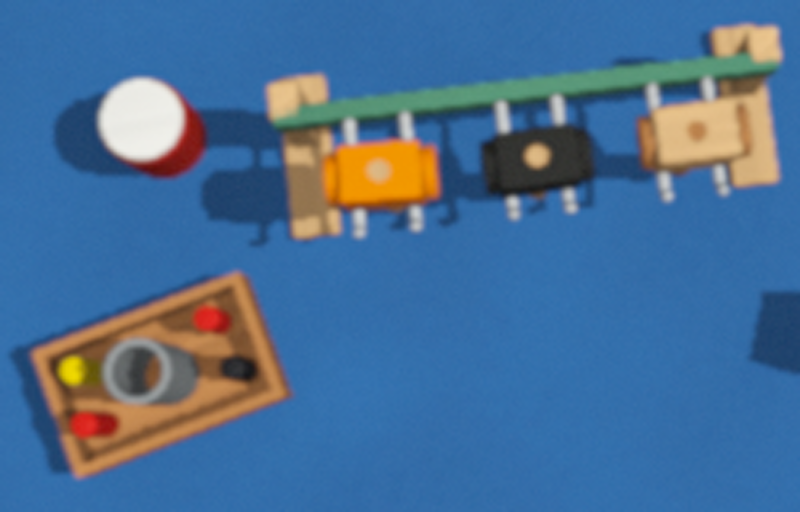

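View pics/scenec.png

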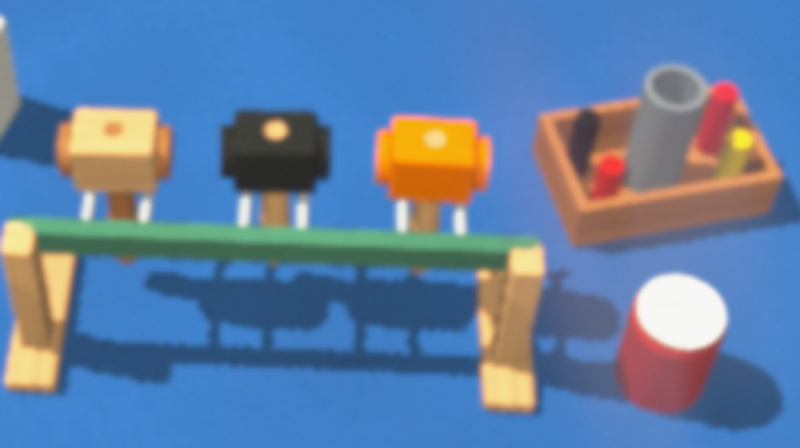

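```bash
cat > h.py <<'E'
import numpy as np
from cell import env
T=env.read_camera("top");S=env.read_camera("scene")
def top(u,v):return np.array([(u+.5)/3.2-.5+100,(v+.5)/3.2-.5+150])
def sc(u,v):return np.array([(u+.5)/3.2-.5+200,(v+.5)/3.2-.5+150])
def ray(c,p):
    d=c["R"].T@np.linalg.solve(c["K"],[*p,1]);return -c["R"].T@c["t"],d/np.linalg.norm(d)
def plane(c,p,z):
    o,d=ray(c,p);return o+d*(z-o[2])/d[2]
def tri(*cp):
    A=0;b=0
    for c,p in cp:
        o,d=ray(c,p);P=np.eye(3)-np.outer(d,d);A=A+P;b=b+P@o
    return np.linalg.solve(A,b)
E
python3 - <<'E'
from h import *
np.set_printoptions(precision=1,suppress=True)
for n,a,b,z in(("or",(378,170),(436,139),190),("bl",(537,156),(275,130),190),("wo",(697,131),(114,129),190),("hol",(137.5,372),(675,88),125)):
    print(n,plane(T,top(*a),z),plane(S,sc(*b),z),tri((T,top(*a)),(S,sc(*b))))
s=env.state();print(s["eef_pos"],s["tcp_rot"])
E
```

```text
or [576.7 133.5 190. ] [576.9 133.5 190. ] [576.7 133.5 189.8]
bl [587.7  14.4 190. ] [588.7  13.2 190. ] [588.   13.8 189.2]
wo [ 607.3 -106.2  190. ] [ 608.4 -106.4  190. ] [ 607.5 -106.5  188.9]
hol [427.7 323.1 125. ] [431.6 322.1 125. ] [427.9 323.4 121.3]
[141.7 608.6 185.8] [-3.1 -0.   2.9]
```

carry_out(motion=[[0,0,-15,8.5,0],[0,0,-15,8.5,0],[0,0,-15,8.5,0],[0,0,-15,8.5,0],[0,0,-15,8.5,0],[0,0,-15,8.5,0],[0,0,-15,8.5,0],[0,0,-15,8.5,0],[0,0,0,1.6,0],[0,0,0,0,0],[0,0,0,0,0]])

```text
t: 1.35
eef_pos: [141.7, 608.4, 305.0]
tcp_rot: [-3.141, 0.001, 1.701]
ft_force: [0.4, 0.5, -0.6]
opening: 1.0
grip_force: 0.0
```

```bash
cat >> h.py <<'E'
from scipy.spatial.transform import Rotation as Ro
def totool(X):
    s=env.state();R=Ro.from_euler("xyz",s["tcp_rot"]).as_matrix()
    print("tcp",s["eef_pos"].round(1),"rot",s["tcp_rot"].round(4),"F",s["ft_force"].round(1),"open",round(s["opening"],3),"grip",s["grip_force"]);print("tool delta",(R.T@(np.array(X)-s["eef_pos"])).round(1))
E
python3 -c "
from h import *
totool([577,133.5,306])"
```

```text
tcp [141.7 608.5 305.2] rot [-3.1410e+00  1.1000e-03  1.7001e+00] F [-0.1  0.9 -0.3] open 1.001 grip 0.0
tool delta [-5.272e+02  3.704e+02 -4.000e-01]
```

carry_out(motion=[[-33,23.15,0,0,0],[-33,23.15,0,0,0],[-33,23.15,0,0,0],[-33,23.15,0,0,0],[-33,23.15,0,0,0],[-33,23.15,0,0,0],[-33,23.15,0,0,0],[-33,23.15,0,0,0],[-33,23.15,0,0,0],[-33,23.15,0,0,0],[-33,23.15,0,0,0],[-33,23.15,0,0,0]])

```text
t: 2.65
eef_pos: [468.4, 249.8, 305.7]
tcp_rot: [-3.141, -0.0, 1.7]
ft_force: [0.4, 0.5, 0.1]
opening: 1.001
grip_force: 0.0
```

carry_out(motion=[[-33,23.15,0,0,0],[-33,23.15,0,0,0],[-33,23.15,0,0,0],[-32,22.9,0,0,0],[0,0,0,0,0],[0,0,0,0,0],[0,0,0,0,0]])

```text
t: 3.35
eef_pos: [575.1, 133.6, 305.9]
tcp_rot: [-3.141, -0.0, 1.699]
ft_force: [-0.8, 0.2, -0.4]
opening: 1.0
grip_force: 0.0
```

```bash
python3 -c "
from h import *
import cv2
totool([577,133.5,306])
c=env.read_camera('wrist');im=c['color'][...,::-1];cv2.imwrite('pics/w1.png',cv2.resize(im,(800,600)))
print(c['K'])"
```

```text
tcp [575.1 133.9 306.2] rot [ 3.1414e+00 -2.0000e-04  1.6997e+00] F [-0.8  0.6 -0. ] open 1.003 grip 0.0
tool delta [-0.6  1.8  0.2]
[[370.37673522   0.         281.82024789]
 [  0.         370.37673522 211.01565436]
 [  0.           0.           1.        ]]
```

View pics/w1.png

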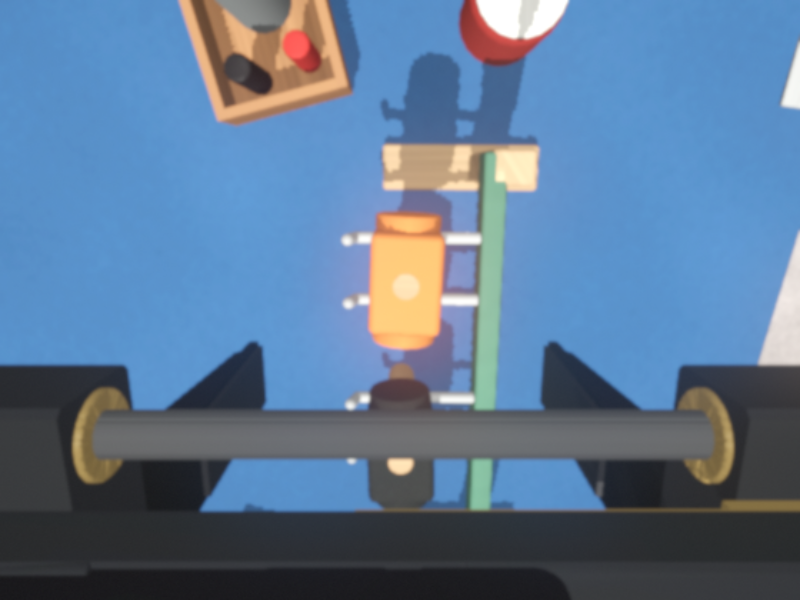

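The wrist view shows the orange head with its dot at (406,287). The head's edges and the rail lean about 2.3° from the tool's x, so a small turn is needed.

```bash
cat >> h.py <<'E'
def wplane(u,v,z):
    c=env.read_camera("wrist");s=env.state();R=Ro.from_euler("xyz",s["tcp_rot"]).as_matrix();H=c["hand_eye"]
    d=R@H[:3,:3]@np.linalg.solve(c["K"],[u,v,1]);o=R@H[:3,3]+s["eef_pos"]
    return o+d*(z-o[2])/d[2]
E
python3 -c "
from h import *
X=wplane(406*.7,287*.7,190);print(X);totool([*X[:2],162])"
```

```text
[578.11026787 131.76745008 190.        ]
tcp [575.5 133.6 306.3] rot [ 3.1412e+00 -1.0000e-04  1.6991e+00] F [-0.8  0.2 -0.3] open 1.001 grip 0.0
tool delta [ -2.1   2.3 144.3]
```

carry_out(motion=[[-1.3,1.7,12,2.3,0],[0,0,20,0,0],[0,0,20,0,0],[0,0,20,0,0],[0,0,20,0,0],[0,0,20,0,0],[0,0,15,0,0],[0,0,10,0,0],[0,0,5,0,0],[0,0,0,0,0],[0,0,0,0,0]])

```text
t: 4.75
eef_pos: [577.9, 132.0, 164.7]
tcp_rot: [3.141, -0.0, 1.658]
ft_force: [0.2, 0.6, -1.1]
opening: 0.999
grip_force: 0.0
```

carry_out(motion=[[0,0,0,0,0.3],[0,0,0,0,0.4],[0,0,0,0,0.5],[0,0,0,0,0.6],[0,0,0,0,0.8],[0,0,0,0,1],[0,0,0,0,1],[0,0,0,0,1],[0,0,0,0,1],[0,0,0,0,1]])

```text
t: 5.75
eef_pos: [577.6, 131.9, 164.0]
tcp_rot: [3.142, -0.0, 1.658]
ft_force: [-0.3, 1.0, 0.7]
opening: 0.216
grip_force: 0.0
```

carry_out(motion=[[0,0,0,0,1],[0,0,0,0,1]])

```text
t: 5.95
eef_pos: [577.6, 131.9, 164.0]
tcp_rot: [3.142, -0.0, 1.658]
ft_force: [0.2, 0.3, 0.4]
opening: 0.05
grip_force: 0.0
```

```bash
python3 -c "
from h import *
import cv2
totool([577,133,164])
c=env.read_camera('wrist')['color'][...,::-1]
s=S['color'][150:290,240:440,::-1]
cv2.imwrite('pics/w2.png',np.hstack([cv2.resize(c,(440,330)),cv2.resize(s,(360,330))]))"
```

```text
tcp [577.6 131.9 164. ] rot [ 3.1415e+00 -1.0000e-04  1.6579e+00] F [ 1.4 -0.2  0.3] open 0.014 grip 0.0
tool delta [ 1.1 -0.5  0.1]
```

View pics/w2.png

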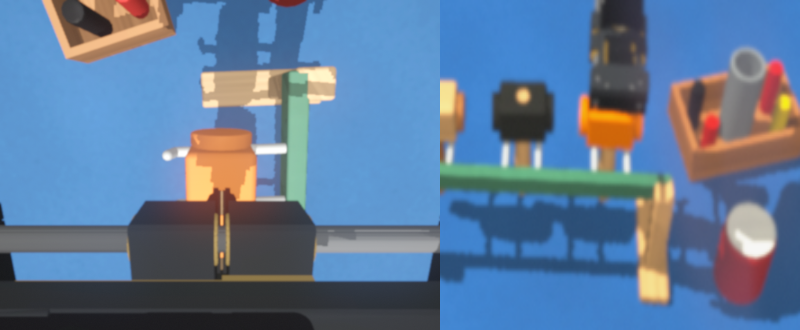

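The fingers shut fully just above the head with no contact, so their real tips are not where `env.tip_extent` says. From the wrist picture I estimate they are about 27 mm behind the TCP, not 8 mm ahead of it. I'll raise the arm, reopen and measure the tips.

carry_out(motion=[[0,0,-10,0,1],[0,0,-20,0,1],[0,0,-10,0,0],[0,0,0,0,0],[0,0,0,0,0],[0,0,0,0,0],[0,0,0,0,0],[0,0,0,0,0],[0,0,0,0,0],[0,0,0,0,0],[0,0,0,0,0],[0,0,0,0,0]])

```text
t: 7.3
eef_pos: [577.6, 131.9, 204.0]
tcp_rot: [3.142, -0.0, 1.658]
ft_force: [-0.0, 0.8, -0.7]
opening: 0.786
grip_force: 0.0
```

```bash
python3 -c "
from h import *
import cv2
totool([577,133,164])
c=env.read_camera('wrist')['color'][...,::-1]
cv2.imwrite('pics/w3.png',cv2.resize(c[210:360,130:430],(800,400),interpolation=cv2.INTER_CUBIC))"
```

```text
tcp [577.6 131.9 204.1] rot [ 3.1415e+00 -1.0000e-04  1.6579e+00] F [-0.1 -0.1  0.3] open 0.869 grip 0.0
tool delta [ 1.1 -0.5 40.1]
```

View pics/w3.png

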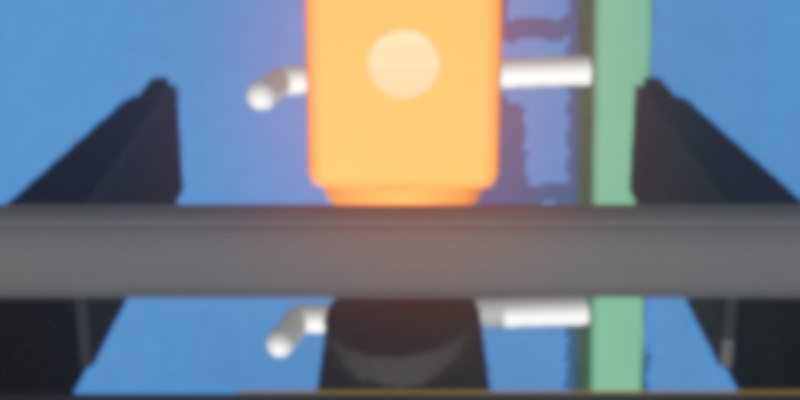

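The tips are at crop columns 178 and 636, row 85. That puts them at tool z ≈ -28 mm, which confirms the estimate, and the head's dot is centred. I'll go about 30 mm lower than before so the tips reach z ≈ 162.

carry_out(motion=[[0,0,0,0,0],[0,0,0,0,0],[0,0,15,0,0],[0,0,15,0,0],[0,0,10,0,0],[0,0,10,0,0],[0,0,10,0,0],[0,0,5,0,0],[0,0,5,0,0],[0,0,0,0,0],[0,0,0,0,0]])

```text
t: 8.55
eef_pos: [577.8, 131.9, 134.2]
tcp_rot: [3.141, -0.0, 1.658]
ft_force: [1.0, -0.3, -0.3]
opening: 0.995
grip_force: 0.0
```

carry_out(motion=[[0,0,0,0,0.3],[0,0,0,0,0.5],[0,0,0,0,0.7],[0,0,0,0,1],[0,0,0,0,1],[0,0,0,0,1],[0,0,0,0,1],[0,0,0,0,1],[0,0,0,0,1],[0,0,0,0,1],[0,0,0,0,1]])

```text
t: 9.65
eef_pos: [577.6, 131.9, 134.0]
tcp_rot: [-3.142, -0.0, 1.658]
ft_force: [-0.2, 0.1, 0.9]
opening: 0.471
grip_force: 30.0
```

Gripped at 44.7 mm opening and 30 N. Lifting straight up.

carry_out(motion=[[0,0,-4,0,1],[0,0,-8,0,1],[0,0,-12,0,1],[0,0,-15,0,1],[0,0,-15,0,1],[0,0,-15,0,1],[0,0,-15,0,1],[0,0,-15,0,1],[0,0,-15,0,1],[0,0,-11,0,1],[0,0,0,0,1],[0,0,0,0,1]])

```text
t: 10.85
eef_pos: [577.4, 131.9, 258.9]
tcp_rot: [-3.142, -0.0, 1.658]
ft_force: [0.6, -0.7, -3.2]
opening: 0.473
grip_force: 30.0
```

```bash
python3 -c "
from h import *
import cv2
totool([428.5,323,259])
a=T['color'][150:310,100:350,::-1];b=S['color'][120:280,230:450,::-1]
cv2.imwrite('pics/c4.png',np.hstack([cv2.resize(a,(400,300)),cv2.resize(b,(400,300))]))"
```

```text
tcp [577.3 131.9 258.3] rot [-3.1403e+00 -1.0000e-04  1.6579e+00] F [ 0.6 -0.6 -3.9] open 0.472 grip 29.99714344739914
tool delta [ 203.4 -131.6   -0.5]
```

View pics/c4.png

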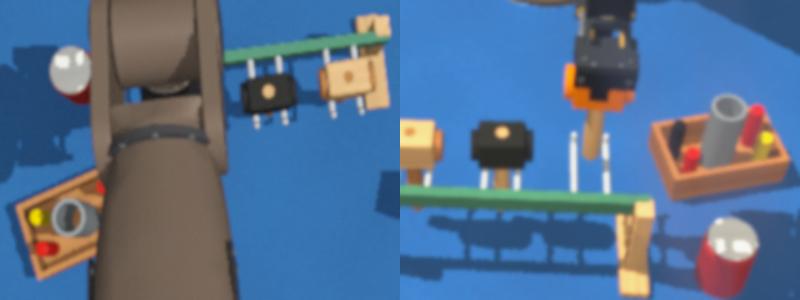

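The mallet is clear of the fork and hanging straight. The other two mallets, the tin and the caddy have not moved. I'll stop 100 mm short of the holster to measure it with the wrist camera.

carry_out(motion=[[4,-6,0,0,1],[9,-12,0,0,1],[11,-14,0,0,1],[11,-14,0,0,1],[11,-14,0,0,1],[11,-14,0,0,1],[11,-14,0,0,1],[11,-14,0,0,1],[11,-14,0,0,1],[9,-10,0,0,1],[4,-5,0,0,1],[0,0,0,0,1]])

```text
t: 12.15
eef_pos: [437.7, 223.6, 259.2]
tcp_rot: [3.141, -0.0, 1.659]
ft_force: [0.5, 0.3, -4.1]
opening: 0.47
grip_force: 30.0
```

```bash
python3 -c "
from h import *
import cv2
totool([430,321.5,259])
c=env.read_camera('wrist')['color'][...,::-1]
cv2.imwrite('pics/w5.png',cv2.resize(c,(800,600),interpolation=cv2.INTER_CUBIC))"
```

```text
tcp [438.5 223.1 259.1] rot [ 3.1412 -0.      1.658 ] F [ 0.3  0.1 -3.7] open 0.474 grip 29.997107684612274
tool delta [98.8  0.1  0.1]
```

View pics/w5.png

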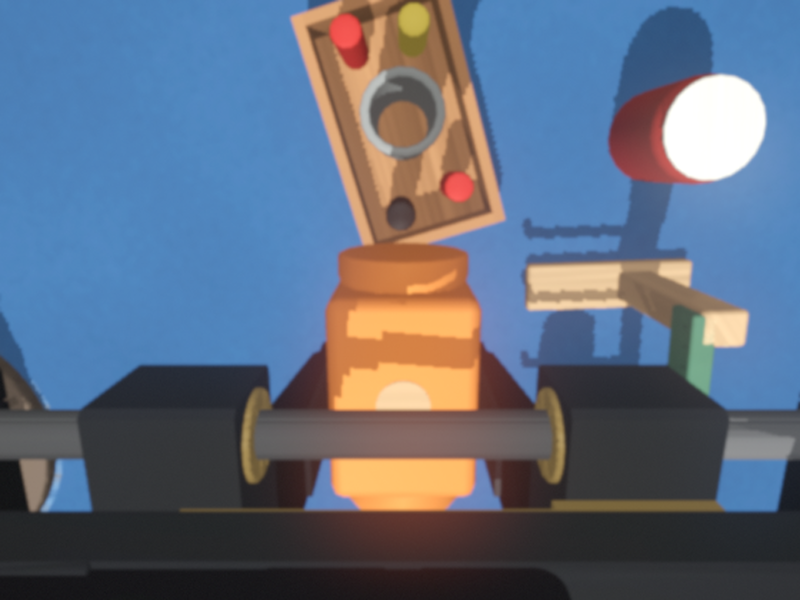

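The wrist view shows the mouth ring centred at (402.5,112.5), with the mallet head square in the grip.

```bash
python3 -c "
from h import *
X=wplane(402.5*.7,112.5*.7,125);print(X);totool([*X[:2],259])
D=wplane(403*.7,402*.7,315);print('dot',D);totool(D)"
```

```text
[430.14253693 322.65504317 125.        ]
tcp [438.5 222.8 258.9] rot [-3.1415  0.      1.6572] F [ 0.4  0.1 -3.9] open 0.475 grip 29.997071027755737
tool delta [ 1.002e+02  3.000e-01 -1.000e-01]
dot [438.65725461 224.92917166 315.        ]
tcp [438.5 222.8 258.9] rot [-3.1415 -0.      1.6573] F [-0.2  0.6 -3.4] open 0.471 grip 29.997119307518005
tool delta [  2.1   0.3 -56.1]
```

carry_out(motion=[[7,0,0,0,1],[15,0,0,0,1],[20,0,0,0,1],[20,0,0,0,1],[18,0,0,0,1],[12,0,0,0,1],[7,0,0,0,1],[0,0,0,0,1],[0,0,0,0,1],[0,0,0,0,1]])

```text
t: 13.5
eef_pos: [429.6, 321.2, 259.1]
tcp_rot: [3.142, 0.0, 1.657]
ft_force: [0.3, -0.0, -3.9]
opening: 0.471
grip_force: 30.0
```

carry_out(motion=[[0,0,7,0,1],[0,0,8,0,1],[0,0,8,0,1],[0,0,8,0,1],[0,0,8,0,1],[0,0,6,0,1],[0,0,0,0,1]])

```text
t: 14.2
eef_pos: [429.3, 321.5, 213.1]
tcp_rot: [-3.14, 0.001, 1.658]
ft_force: [-0.7, 0.3, -3.5]
opening: 0.47
grip_force: 30.0
```

The handle end is 16 mm inside the mouth with no contact force, so I'll carry on down.

carry_out(motion=[[0,0,8,0,1],[0,0,10,0,1],[0,0,10,0,1],[0,0,10,0,1],[0,0,10,0,1],[0,0,10,0,1],[0,0,10,0,1],[0,0,8,0,1],[0,0,6,0,1],[0,0,4,0,1],[0,0,2,0,1],[0,0,0,0,1]])

```text
t: 15.4
eef_pos: [429.6, 321.8, 126.0]
tcp_rot: [3.142, -0.0, 1.658]
ft_force: [0.5, -0.0, -3.8]
opening: 0.472
grip_force: 30.0
```

carry_out(motion=[[0,0,2,0,1],[0,0,2,0,1],[0,0,1,0,1],[0,0,0,0,1]])

```text
t: 15.8
eef_pos: [429.5, 321.7, 120.9]
tcp_rot: [-3.141, -0.0, 1.658]
ft_force: [-0.6, -0.1, -4.1]
opening: 0.475
grip_force: 30.0
```

carry_out(motion=[[0,0,1,0,1],[0,0,0.5,0,1],[0,0,0,0,1]])

```text
t: 16.1
eef_pos: [429.5, 321.7, 119.5]
tcp_rot: [-3.142, -0.0, 1.658]
ft_force: [0.7, -0.0, -3.3]
opening: 0.474
grip_force: 30.0
```

carry_out(motion=[[0,0,0.5,0,1],[0,0,0,0,1]])

```text
t: 16.3
eef_pos: [429.6, 321.8, 119.1]
tcp_rot: [3.141, -0.0, 1.658]
ft_force: [0.8, -0.2, -2.3]
opening: 0.472
grip_force: 30.0
```

carry_out(motion=[[0,0,0.5,0,1],[0,0,0,0,1]])

```text
t: 16.5
eef_pos: [429.6, 321.8, 119.0]
tcp_rot: [3.141, -0.0, 1.658]
ft_force: [-2.0, -2.4, 4.5]
opening: 0.47
grip_force: 30.0
```

The force has flipped to +4.5 N, so the head is on the rim. I'll open gradually, then rise.

carry_out(motion=[[0,0,0,0,0.45],[0,0,0,0,0.4],[0,0,0,0,0.2],[0,0,0,0,0],[0,0,0,0,0],[0,0,0,0,0],[0,0,0,0,0],[0,0,0,0,0]])

```text
t: 17.3
eef_pos: [429.5, 321.7, 118.5]
tcp_rot: [3.142, -0.0, 1.658]
ft_force: [0.3, 0.1, -0.2]
opening: 0.992
grip_force: 0.0
```

carry_out(motion=[[0,0,-5,0,0],[0,0,-10,0,0],[0,0,-15,0,0],[0,0,-20,0,0],[0,0,-20,0,0],[0,0,-20,0,0],[0,0,-20,0,0],[0,0,-20,0,0],[0,0,-10,0,0],[0,0,0,0,0],[0,0,0,0,0]])

```text
t: 18.4
eef_pos: [429.3, 321.6, 258.1]
tcp_rot: [-3.141, 0.0, 1.658]
ft_force: [0.8, -0.2, 1.0]
opening: 0.999
grip_force: 0.0
```

```bash
python3 -c "
from h import *
import cv2
totool([430,321.5,259])
a=env.read_camera('wrist')['color'][...,::-1];b=S['color'][120:290,200:450,::-1]
cv2.imwrite('pics/e.png',np.hstack([cv2.resize(a,(360,300)),cv2.resize(b,(440,300))]))"
```

```text
tcp [429.2 321.5 257.6] rot [-3.1402e+00  6.0000e-04  1.6579e+00] F [ 0.8  0.6 -0.9] open 1.0 grip 0.0
tool delta [-0.1  0.8 -1.4]
```

View pics/e.png

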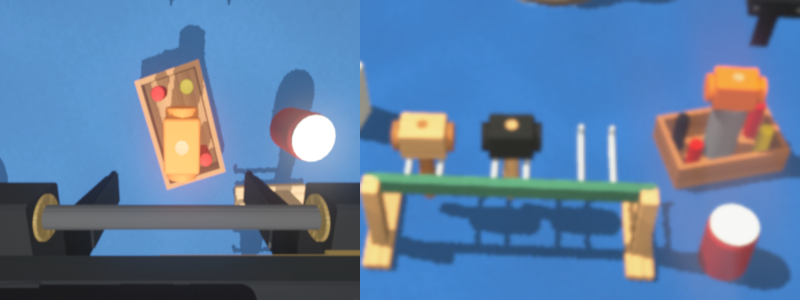

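The mallet is seated on the holster's rim, the other two mallets still hang, and the tin is where it was.

```bash
python3 -c "
from cell import env
print(env.job_done())"
```

```text
the job is handed in; nothing more can be done
None
```

The orange mallet is in the grey holster with its head resting on the rim, and I let go only once it was down. The job was handed in at about 18 s, and in the last picture the other two mallets and the tin had not moved (the arm never went near the radio). The first grasp closed just above the head, because the fingertips sit about 36 mm further back than `env.tip_extent` says.

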